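# Seat the pan support on its locating pin

## Task

After washing, the black pan support of the gas burner that has no pan on it was put back askew and is riding up on its locating pin. Push its prongs round with a fingertip until the notch in its ring is over the pin, then press it down fully home, without lifting it. Leave the gas knobs off and everything else standing where it is.

Things in the scene. Friction and masses are not known exactly. Their poses are not given: they have to be found in the camera images.
- support_centre (a point): Loose pan support on the burner that has no pan: a level black enamelled steel ring, 192 mm outside, 132 mm inside diameter, 5 mm thick, around a brass burner cap 74 mm across. This point: on the ring's vertical axis at the height of its top face, 14 mm above the stove's top sheet when home and 21 mm when riding on the pin. Fixed cap: top 28 mm above that sheet.
- support_prong (a point): One of the four upright radial prongs on the ring, which stand at 45, 135, 225 and 315 degrees about the axis from its notch. Each is a plate 7 mm thick: a post from 76 to 90 mm from the axis, and at its top an arm reaching inward to 40 mm. This point: middle of the top edge of the prong 45 degrees counter-clockwise (seen from above) of the notch, 83 mm from the axis, 31 mm above the ring's top face.
- support_notch (a point): Middle of the notch in the ring's outer edge, 90 mm from the axis, at the height of the ring's top face. The notch is 17 mm wide and 17 mm deep, open outward. It is the only notch; it turns with the ring.
- locating_pin (a point): Top of the upright oblong brass locating pin, 10 mm wide and 18 mm long radially, centred 90 mm from the same axis, on the steel spill tray under the ring, on the side away from the knobs. It stays put. While the notch is elsewhere the ring rides on it, and 3 mm of it and its steel tab show beyond the ring's edge. With the ring home it stands in the notch, 3.5 mm of play either side, 2 mm above the ring.
- support_turn (a joint): Turn of the pan support, rad, counter-clockwise from above: 0 or a full turn = notch over the pin. It turns without end either way against light friction (about 0.1 N m), stays where it is left and weighs about 0.37 kg.
- support_lift (a joint): Height of the pan support above its seat, m: 0 = fully home, 0.007 = riding on the pin. Its collar is a snug fit in a silicone seat, which keeps it level: it does not sink by its own weight, but is pushed down with 3 to 6 N anywhere on the ring or prongs once the notch is over the pin.
- gas_knob_left (a joint): Left gas control knob on the stove's front face (towards the robot), rad: 0 = off.
- gas_knob_right (a joint): Right gas control knob, likewise.
- stove: Two-burner stainless steel gas stove, 350 mm deep (x) by 620 mm wide (y), top sheet 85 mm above the shelf; origin under its middle. Fixed. Its two burners lie 330 mm apart, left and right; the pan support to be fitted may be on either.
- patila: Open steel pan, 176 mm across the rim, 76 mm high, standing on the other burner's pan support (its support is already home); origin at the centre of its underside.
- katori: Small steel bowl, 84 mm across, 36 mm high, on the stove's top sheet between the burners; origin at the centre of its underside.
- masala_dabba: Round lidded stainless spice box, 193 mm across, 84 mm high with its knob, on the shelf; origin at the centre of its underside.
- glass_bottle: Ribbed glass bottle with a hard stopper, 78 mm across, 228 mm high, on the shelf; origin at the centre of its underside.
- spoon_rest: Small wooden spoon rest, 150 x 75 x 16 mm, on the shelf; origin at the centre of its underside.
- spoon: Spoon, 200 mm long, lying in the spoon rest.
- tumbler: Steel tumbler, 74 mm across, 95 mm high, on the shelf; origin at the centre of its underside.
Not all that is in view belongs to the job. What is shaped like the masala_dabba but pink is not meant.

How it is judged:
At the end, for the whole second after the job is handed in: The pan support is home (within 1.5 mm of its seat) with its notch over the locating pin (within 5 mm), the gas knobs are off (within 0.25 rad), and every other thing stands upright within 25 mm of where it stood (value of joint support_lift below 0.0015 m and horizontal distance between support_notch and locating_pin below 0.005 m and value of joint each of gas_knob_left, gas_knob_right below 0.25 rad and distance of each of patila, katori, masala_dabba, glass_bottle, spoon_rest, spoon, tumbler from where it was at the start of the episode below 0.025 m and angle between each of patila, katori, masala_dabba, glass_bottle, spoon_rest, tumbler's own z axis and vertical below 0.2 rad); the robot touches nothing.
It fails at once if the pan support is lifted off its seat and pin (value of joint support_lift above 0.014 m).
It fails at once if a gas knob is turned on (value of joint any of gas_knob_left, gas_knob_right above 0.25 rad).
It fails at once if one of the other things is lifted, pushed away or knocked over (distance of any of patila, katori, masala_dabba, glass_bottle, spoon_rest, spoon, tumbler from where it was at the start of the episode above 0.025 m).
It also fails if it takes over 45 s, if anything falls off the work surface, if the arm or the gripper's body presses on something with over 40 N, if the wrist force passes 120 N, or if a joint passes its speed limit or range.

## Robot

A 6-joint arm with a two-finger parallel gripper is mounted at the origin on the work surface. World frame = base frame: x ahead of the robot, y to its left, z up, the work surface at z = 0. Lengths are in m, angles in rad, forces in N, time in s.
With the tool pointing down it reaches from about 0.275 to 0.825 m from the base axis. Payload 4.9 kg.
Tool frame: the origin (TCP) lies midway between the tips of the shut fingers; the grasp point (between the pads) lies 19 mm behind it (grip_point_offset is the distance from the TCP to the grasp point, in m); z points along the fingers, x is the direction in which the jaws open and shut, and the axes are right-handed (so a half turn about z gives the same grasp; the last joint's range is limited). The gripper opens to 85 mm and grips with 20 to 120 N. Pads are 22 mm wide; open, the fingers measure 114 mm over their backs; the gripper's body (76 mm by 85 mm) begins 54 mm behind the grasp point. The pads swing forward as they close: fully open they stand 13 mm farther back than shut.
Start: joints at [-1.47, 0.326, -0.193, 1.052, 0, 1.437], TCP at [0.128, -0.535, 0.231] pointing down, gripper open.
Joint ranges: [-2.65, 2.65], [-0.97, 1.79], [-1.3, 1.35], [-1.93, 2.1], [-1.47, 1.37], [-3.14, 3.14]. Speed limits (rad/s): [2.57, 2.57, 3.14, 3.14, 3.14, 3.14].

## Interface

Orientations are given as a rotation vector (axis times angle).
In Python, from cell import * gives the robot as it stands. Calls block until the motion is done:
- movep(position, orientation): joint-space move of the TCP to a pose.
- move_l(position, velocity=0.15, rot=None, until_force=None): straight line of the TCP; rot=None keeps the orientation; velocity is the mean speed in m/s. With until_force (N) it stops when the force on the tool has changed by that much, and returns True; else False.
- set_joints(angles): joint-space move.
- let_go() and grab(newtons=None): open the fingers fully, or close them until they stop; newtons is the grip in N (None keeps the last).
- sleep(seconds).
- ik(position, orientation): joint angles nearest the present ones, or None.
- get_state(): the state.
- grab_frame(name): name is "scene" or "top" or "wrist"; returns a dict with "img" (420x560x3 uint8, red, green, blue), "fx", "fy", "cx", "cy" (pixels), "cam_to_world" (4x4, takes a point from camera to world coordinates); the wrist camera has in their place "T_tool_cam" (4x4, takes a point from camera to tool coordinates, whose origin is the TCP and whose axes are the tool frame's). Camera axes: x right, y down, z forward; pixel columns grow to the right and rows downward; lengths in m; the calibration is good to about 2 mm. A picture is of the moment at which its call begins: read the wrist's pose just before it. There is no depth.
A pose or a line that the arm cannot do raises MotionError and nothing moves.
- sign_off(): hands the job in, once; it reports no verdict.
Trained networks look in the newest picture that a camera, given by its name, has taken for a name from the list of things; names that differ only in an ending like _2 or _b are one class to them, and where a whole thing is asked for, a point or a joint stands for the part that bears it (a point fixed in the world has none). Each returns a list of dicts, best first, with "score" (0 to 1); they miss things now and then, are a little off and sometimes report something else, mostly with a low value. They report only what shows in the picture. A call takes as long as a camera call. They do not tell look-alikes from the thing itself.
- spot_in(camera, name): "centre" ([column, row] in pixels, amid what is visible of it).
- silhouettes(camera, name): "mask" (420x560 bool, what is visible of it) and "centre" ([column, row] in pixels, amid what is visible of it).
- tip_of(camera, name): "centre" ([column, row] in pixels: a listed point, or the origin of a listed thing).
The state is a dict: "clock": time; "q": joint angles; "joint_velocities": joint speeds; "tau": joint torques, N m; "position": TCP position; "eef_rot": TCP orientation; "contact_force": force on the tool from outside, world axes, zero at the start; "wrist_torque": the same for the moment, N m; "finger_gap": opening from 0.0 (shut) to 1.0 (fully open).
Only numpy, scipy, OpenCV 4.12 (cv2) and the standard library are available. Lean on these libraries where they do the work, as an engineer would, in place of code of your own. Each camera call takes 0.05 s, during which the arm holds its last target.

## Working session

There is one attempt and no reset: what is moved stays moved. The work goes in short steps, each a Python script; the robot and the scene stay as the last script left them, time stands still between calls to the robot, and variables do not carry over. Pictures are saved under pics/ and viewed, and the job is handed in when it is done.

```bash
mkdir -p pics; ls; cat > h.py <<'E'
from cell import *
import numpy as np, cv2
def save(f,n,crop=None,scale=1):
    im=f["img"][...,::-1].copy()
    if crop: a,b,c,d=crop; im=im[b:d,a:c]
    if scale!=1: im=cv2.resize(im,None,fx=scale,fy=scale,interpolation=cv2.INTER_CUBIC)
    cv2.imwrite("pics/"+n,im)
def ray(f,px,z):
    T=np.array(f["cam_to_world"]); d=T[:3,:3]@np.array([(px[0]-f["cx"])/f["fx"],(px[1]-f["cy"])/f["fy"],1])
    o=T[:3,3]; return o+d*(z-o[2])/d[2]
def proj(f,p):
    T=np.linalg.inv(np.array(f["cam_to_world"])); c=T[:3,:3]@np.array(p)+T[:3,3]
    return np.array([f["fx"]*c[0]/c[2]+f["cx"],f["fy"]*c[1]/c[2]+f["cy"]])
E
python3 - <<'E'
from h import *
for c in ["scene","top"]:
    f=grab_frame(c); save(f,c+"0.png",scale=1.4)
    print(c,np.round(f["cam_to_world"],3).tolist(),f["fx"])
    for n in ["support_centre","support_prong","support_notch","locating_pin","stove","patila","katori","masala_dabba","glass_bottle"]:
        print(n,[(np.round(d["centre"],1).tolist(),round(d["score"],2)) for d in tip_of(c,n)])
E
```

```text
pics
scene [[-0.416, 0.788, -0.454, 1.167], [0.909, 0.356, -0.217, 0.326], [-0.01, -0.503, -0.864, 1.435], [0.0, 0.0, 0.0, 1.0]] 458.9140240437251
support_centre [([315.4, 227.1], 0.71), ([303.5, 251.5], 0.61)]
support_prong [([294.9, 228.1], 0.77)]
support_notch [([314.4, 228.4], 0.86), ([250.0, 248.4], 0.24)]
locating_pin [([290.3, 275.9], 0.9), ([421.6, 261.7], 0.18)]
stove [([262.1, 242.9], 0.71), ([289.4, 275.6], 0.61)]
patila [([220.9, 203.3], 0.6)]
katori [([253.1, 250.6], 0.81)]
masala_dabba [([413.9, 307.5], 0.91), ([380.4, 205.3], 0.62), ([183.5, 156.5], 0.31), ([287.9, 276.7], 0.16)]
glass_bottle [([148.2, 204.9], 0.85)]
top [[0.018, -0.988, 0.154, 0.177], [-1.0, -0.015, 0.017, -0.027], [-0.015, -0.154, -0.988, 1.924], [0.0, 0.0, 0.0, 1.0]] 521.1104848150991
support_centre [([250.6, 177.8], 0.91), ([420.2, 240.2], 0.28)]
support_prong [([264.1, 191.0], 0.56)]
support_notch [([248.3, 202.3], 0.98), ([420.1, 188.9], 0.3)]
locating_pin [([249.8, 157.5], 0.64)]
stove [([292.6, 192.2], 0.95)]
patila [([339.5, 185.4], 0.61)]
katori [([293.0, 169.4], 0.68), ([250.1, 180.4], 0.65)]
masala_dabba [([199.0, 273.1], 0.94), ([150.4, 187.8], 0.84)]
glass_bottle [([416.7, 190.2], 0.56), ([155.3, 186.4], 0.32)]
```

View pics/scene0.png

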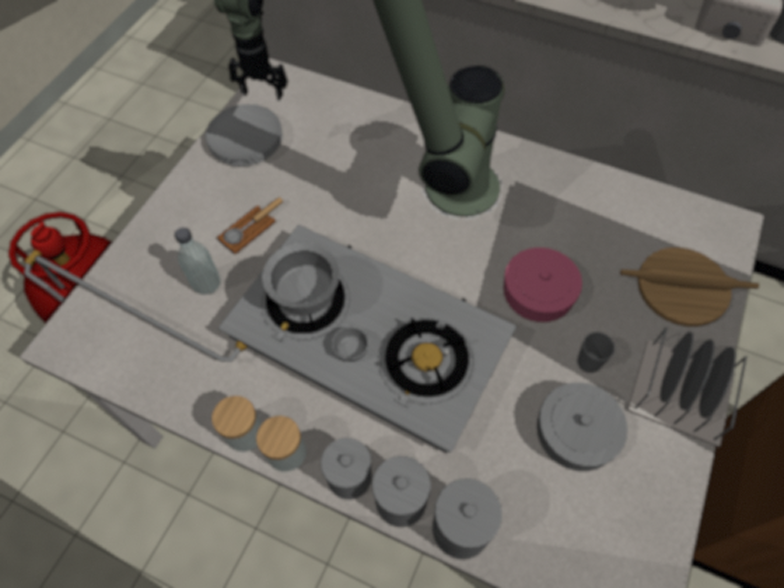

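View pics/top0.png

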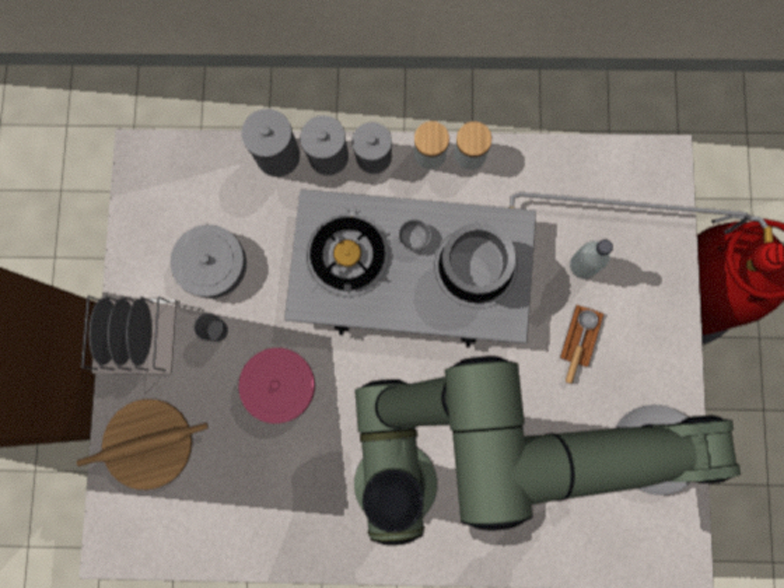

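```bash
python3 - <<'E'
from h import *
f=grab_frame("top"); save(f,"topc.png",(205,130,305,230),6)
for p in [(250.6,177.8),(248.3,202.3),(249.8,157.5)]: print(ray(f,p,.106))
f=grab_frame("scene"); save(f,"scenec.png",(240,200,370,300),6)
E
```

```text
[0.58660222 0.12071784 0.106     ]
[0.4976491  0.12648817 0.106     ]
[0.66117227 0.12560516 0.106     ]
```

View pics/topc.png

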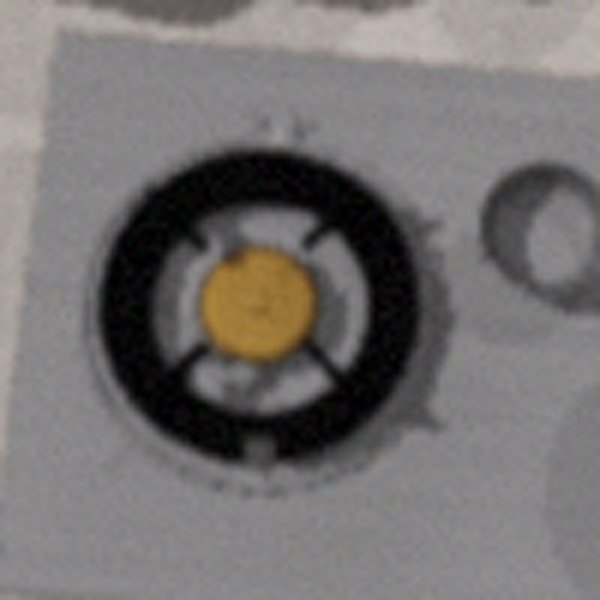

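View pics/scenec.png

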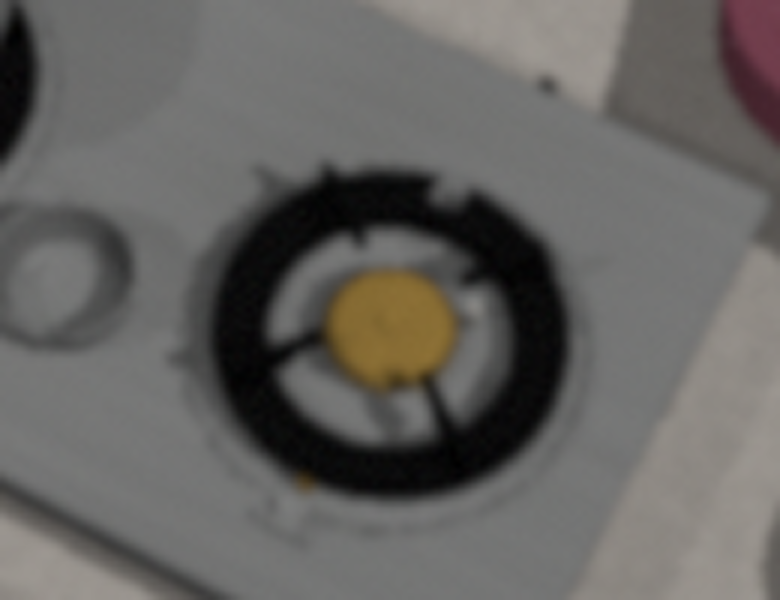

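The loose support is at top-image (250,178). The other support, at (340,188), carries the patila. In the top view the notch is on the near side at about (248,202). The pin and its tab are on the far side at about (250,155), and the pin also shows in the scene view at (290,280). Things that could be mistaken:
- The patila's own support, at (340,188).
- Shadow blobs on the tray at (275,200) and (277,167).
- The pin tab's grey patch at (252,152), which looks like the notch.

The crop confirms the notch on the near side, so about half a turn is needed. I'll look from the wrist next.

```bash
python3 - <<'E'
from h import *
s=get_state(); print(s["clock"],s["eef_rot"],s["position"])
from scipy.spatial.transform import Rotation as R
print(R.from_rotvec(s["eef_rot"]).as_matrix().round(3))
p=np.array(s["position"]); move_l([p[0],p[1],.40],.3)
grab(20)
# tool down, tool x along which world yaw
def down(yaw): return (R.from_euler('z',yaw)*R.from_rotvec([np.pi,0,0])).as_rotvec()
for yaw in np.radians([-180,-135,-90,-45,0,45,90,135]):
    q=ik([.585,.122,.34],down(yaw)); print(round(np.degrees(yaw)),None if q is None else np.round(q,2))
E
```

```text
1.1 [ 2.46631298e+00 -1.94598771e+00  8.38487824e-05] [ 0.12797129 -0.53493783  0.2312964 ]
[[ 0.233 -0.973  0.   ]
 [-0.973 -0.233 -0.   ]
 [ 0.    -0.    -1.   ]]
-180 [ 0.08  0.38  0.16  1.35  0.   -1.49]
-135 [ 0.08  0.38  0.16  1.35  0.   -2.27]
-90 [ 0.08  0.38  0.16  1.35  0.   -3.06]
-45 [0.08 0.38 0.16 1.35 0.   2.44]
0 [0.08 0.38 0.16 1.35 0.   1.65]
45 [0.08 0.38 0.16 1.35 0.   0.87]
90 [0.08 0.38 0.16 1.35 0.   0.08]
135 [ 0.08  0.38  0.16  1.35  0.   -0.7 ]
```

```bash
cat >> h.py <<'E'
from scipy.spatial.transform import Rotation as R
def down(yawdeg): return (R.from_euler('z',np.radians(yawdeg))*R.from_rotvec([np.pi,0,0])).as_rotvec()
def wrist():
    s=get_state(); f=grab_frame("wrist")
    T=np.eye(4); T[:3,:3]=R.from_rotvec(s["eef_rot"]).as_matrix(); T[:3,3]=s["position"]
    f["cam_to_world"]=T@np.array(f["T_tool_cam"]); return f
E
python3 - <<'E'
from h import *
movep([.52,.122,.40],down(90))
f=wrist(); save(f,"w1.png",scale=1.4); print(get_state()["clock"], np.round(f["cam_to_world"],3).tolist())
for n,z in [("support_centre",.106),("support_prong",.137),("support_notch",.106),("locating_pin",.101),("katori",.085)]:
    print(n,[(np.round(d["centre"],1).tolist(),round(d["score"],2),ray(f,d["centre"],z).round(4).tolist()) for d in tip_of("wrist",n)])
E
```

```text
5.325 [[0.002, 0.96, 0.278, 0.449], [1.0, -0.002, -0.0, 0.122], [0.0, 0.278, -0.96, 0.542], [0.0, 0.0, 0.0, 1.0]]
support_centre []
support_prong [([235.1, 172.1], 0.95, [0.5223, 0.0679, 0.137])]
support_notch [([286.2, 137.9], 0.64, [0.4854, 0.1286, 0.106]), ([25.8, 189.9], 0.54, [0.5505, -0.2067, 0.106])]
locating_pin []
katori [([165.4, 236.3], 0.61, [0.6226, -0.0404, 0.085])]
```

View pics/w1.png

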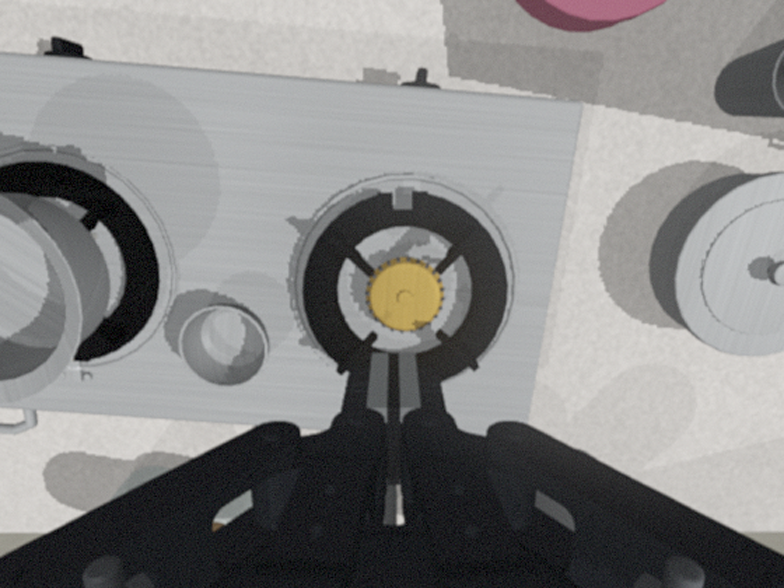

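```bash
cat >> h.py <<'E'
from scipy.optimize import least_squares
def centre(f,guess,z=.106,maxrow=420,zc=.113):
    im=f["img"].astype(int); g=im.max(2); rows,cols=np.indices(g.shape)
    def gr(mask):
        r,c=np.nonzero(mask); return np.array([ray(f,(a,b),1)[:2] for a,b in zip(c,r)]) 
    # brass
    br=(im[...,0]-im[...,2]>45)&(rows<maxrow)
    px=proj(f,[*guess,zc]); br&=np.hypot(cols-px[0],rows-px[1])<60
    r,c=np.nonzero(br); P=np.array([ray(f,(a,b),zc)[:2] for a,b in zip(c,r)])
    # radial sub-sampling of ring outer edge: dark->light along rays from guess
    pts=[]
    gg=cv2.GaussianBlur(g.astype(np.float32),(3,3),0)
    for a in np.radians(np.arange(0,360,2)):
        rr=np.arange(.085,.112,.0005); v=[]
        for q in rr:
            u=proj(f,[guess[0]+q*np.cos(a),guess[1]+q*np.sin(a),z])
            ok=0<=u[0]<559 and 0<=u[1]<maxrow
            v.append(gg[int(round(u[1])),int(round(u[0]))] if ok else np.nan)
        v=np.array(v)
        if np.isnan(v).any() or v[0]>60: continue
        k=np.nonzero(v>65)[0]
        if len(k): pts.append([guess[0]+rr[k[0]]*np.cos(a),guess[1]+rr[k[0]]*np.sin(a)])
    pts=np.array(pts)
    s=least_squares(lambda p:np.hypot(pts[:,0]-p[0],pts[:,1]-p[1])-p[2],[*guess,.096],loss="soft_l1",f_scale=.001)
    return P.mean(0) if len(P) else None,len(P),s.x,len(pts)
E
python3 - <<'E'
from h import *
f=wrist()
c=centre(f,[.587,.122],maxrow=245);print("wrist",c)
c=centre(f,c[2][:2],maxrow=245);print("wrist",c)
print("notch",ray(f,(288.5,141),.106))
f=grab_frame("top"); c=centre(f,[.587,.122]);print("top",c);
f=grab_frame("scene"); c=centre(f,[.587,.122]);print("scene",c); print("pin scene",ray(f,(290.3,279.5),.1))
E
```

```text
wrist (array([0.57649937, 0.1325202 ]), 2130, array([0.57918769, 0.13156711, 0.09458427]), 97)
wrist (array([0.57649937, 0.1325202 ]), 2130, array([0.57903716, 0.13151814, 0.09466785]), 107)
notch [0.48898741 0.13193522 0.106     ]
top (array([0.56730807, 0.11239225]), 65, array([0.5762362 , 0.12918574, 0.0974637 ]), 64)
scene (array([0.58378649, 0.13118382]), 324, array([0.58247124, 0.12824907, 0.0969625 ]), 179)
pin scene [0.6760084  0.12223258 0.1       ]
```

Centre is about (0.579, 0.131) from three views that agree within 3 mm. The notch is at about 180° azimuth and the pin at about -5°, from both the stove yaw and the pin seen in the scene view. So the turn is about +175° CCW. I'll push the prong now at 45° along the +y side, away from the patila and katori, and stop short to look.

```bash
cat >> h.py <<'E'
C=np.array([.579,.131])
def at(az,z,r=.074): a=np.radians(az); return [C[0]+r*np.cos(a),C[1]+r*np.sin(a),z]
E
python3 - <<'E'
from h import *
q=ik(at(10,.17),down(10)); print(np.round(q,2))
movep(at(10,.18),down(10))
print(move_l(at(10,.119),.08,until_force=6), get_state()["position"], np.round(get_state()["contact_force"],1))
a=10
while a<199:
    a=min(a+12,199)
    hit=move_l(at(a,.119),.07,rot=down(a),until_force=15)
    s=get_state(); print(a,hit,np.round(s["contact_force"],1).tolist(),round(s["clock"],2))
    if hit: break
E
```

```text
[ 0.11  0.59  0.06  1.04 -0.    1.5 ]
False [0.65229089 0.14390562 0.11949146] [ 0.2 -0.6  1.5]
22 False [-0.1, 0.2, 0.5] 8.29
34 False [0.3, -0.7, 0.0] 8.67
46 False [-1.9, -0.6, 0.3] 9.04
58 False [-0.8, -0.1, 0.3] 9.42
70 False [0.4, 0.8, -0.1] 9.79
82 False [0.6, 0.1, -0.2] 10.17
94 False [0.1, 0.7, 0.5] 10.54
106 False [-0.3, -0.0, 0.6] 10.92
118 False [0.1, -0.7, -0.7] 11.29
130 False [-0.2, -0.0, -0.1] 11.67
142 False [0.4, -0.3, 0.3] 12.04
154 False [-0.2, 0.5, -1.4] 12.42
166 False [0.5, 0.2, -0.7] 12.79
178 False [0.3, -0.1, -0.6] 13.17
190 False [-0.3, 0.6, -0.0] 13.54
199 False [-1.0, 0.3, -0.2] 13.86
```

```bash
python3 - <<'E'
from h import *
move_l(at(194,.119),.07,rot=down(194)); move_l(at(194,.16),.15)
movep([.50,.131,.38],down(90)); f=wrist(); save(f,"w2.png",scale=1.4); print(get_state()["clock"])
save(f,"w2c.png",(190,100,390,300),4 and 3)
print(centre(f,C,maxrow=245))
for n,z in [("support_prong",.137),("support_notch",.106),("locating_pin",.101)]:
    print(n,[(np.round(d["centre"],1).tolist(),round(d["score"],2),ray(f,d["centre"],z).round(4).tolist()) for d in tip_of("wrist",n)])
f=grab_frame("scene"); save(f,"s2.png",(240,200,370,300),6)
E
```

```text
16.2083
(array([0.57082097, 0.13272762]), 1830, array([0.57882065, 0.13165283, 0.0947175 ]), 99)
support_prong [([313.1, 291.8], 0.93, [0.6477, 0.1715, 0.137])]
support_notch []
locating_pin []
```

View pics/w2.png

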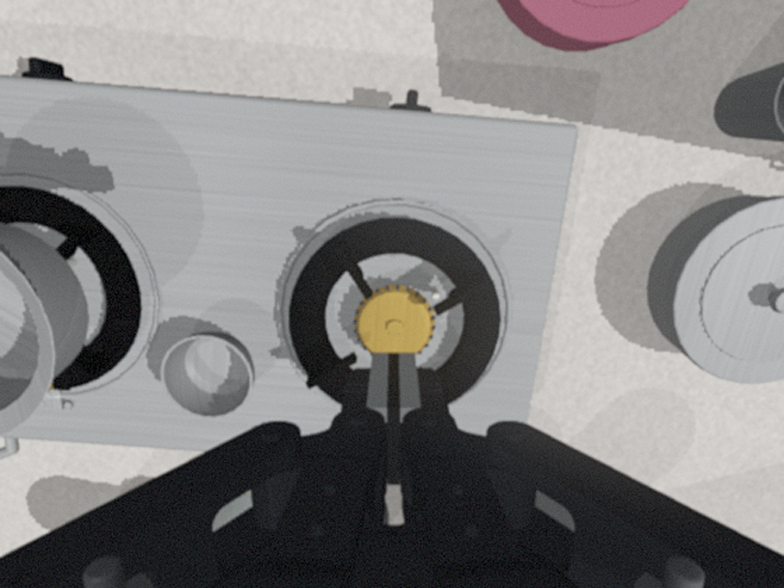

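View pics/s2.png

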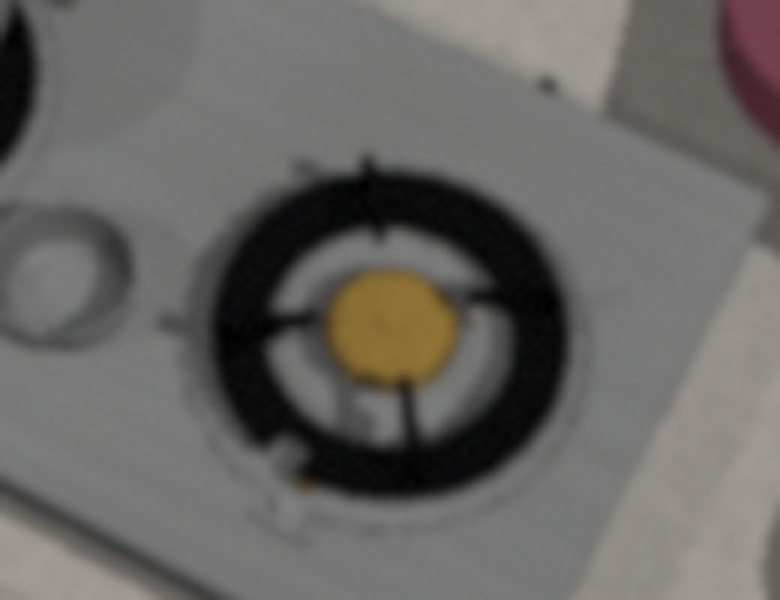

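The notch is now just clockwise of the pin: (290,450) against the pin at (303,482) in the scene crop. I'll look closer from the far side with the wrist camera.

```bash
python3 - <<'E'
from h import *
f=grab_frame("scene")
for p in [((240+290/6),(200+452/6),.106),((240+303/6),(200+482/6),.103)]:
    w=ray(f,p[:2],p[2]); print(w, np.degrees(np.arctan2(w[1]-.130,w[0]-.580)))
movep([.65,.126,.34],down(-80)); f=wrist(); save(f,"w3.png",scale=1.4); print(get_state()["clock"])
for n,z in [("support_prong",.137),("support_notch",.106),("locating_pin",.101)]:
    for d in tip_of("wrist",n):
        w=ray(f,d["centre"],z); print(n,np.round(d["centre"],1),round(d["score"],2),w.round(4),np.degrees(np.arctan2(*(w[:2]-C)[::-1])).round(1),np.hypot(*(w[:2]-C)))
print(centre(f,C,maxrow=245))
E
```

```text
[0.66817342 0.11202101 0.106     ] -11.524900401102737
[0.67935868 0.12436514 0.103     ] -3.2458962016722017
18.9917
support_prong [230.5 172.1] 0.71 [0.6485 0.1778 0.137 ] 33.9 0.08373145316919112
support_notch [295.5 158.8] 0.81 [0.6688 0.1138 0.106 ] -10.9 0.0913932479358401
support_notch [  6.9 171.7] 0.45 [0.6001 0.4228 0.106 ] 85.9 0.2925184106443282
locating_pin [287.5 158.2] 0.88 [0.6672 0.1222 0.101 ] -5.7 0.08864821385530221
(array([0.58923224, 0.13445646]), 2109, array([0.57963105, 0.13265267, 0.09495295]), 90)
```

View pics/w3.png

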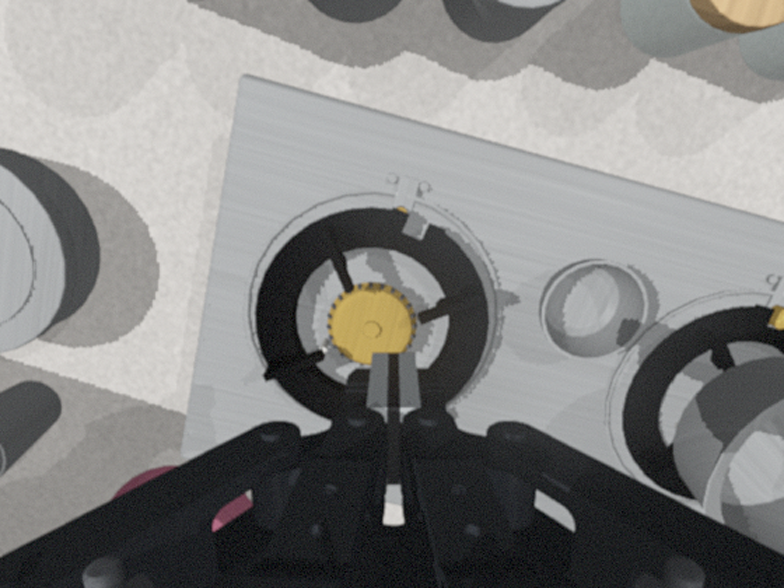

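```bash
python3 - <<'E'
from h import *
f=wrist(); save(f,"w3c.png",(255,110,335,190),8)
w=ray(f,(403/1.4,210/1.4),.101);print("pin",w,np.degrees(np.arctan2(*(w[:2]-C)[::-1])),np.hypot(*(w[:2]-C)))
a=ray(f,(245/1.4,74/1.4),.085);b=ray(f,(784/1.4,217/1.4),.085);d=a-b;print("yaw from back edge",np.degrees(np.arctan2(-d[0],d[1])),a,b)
E
```

```text
pin [0.67611726 0.12343769 0.101     ] -4.452513151313172 0.09741124558389624
yaw from back edge -4.068992487553725 [0.75387082 0.2582338  0.085     ] [ 0.72241541 -0.18394728  0.085     ]
```

View pics/w3c.png

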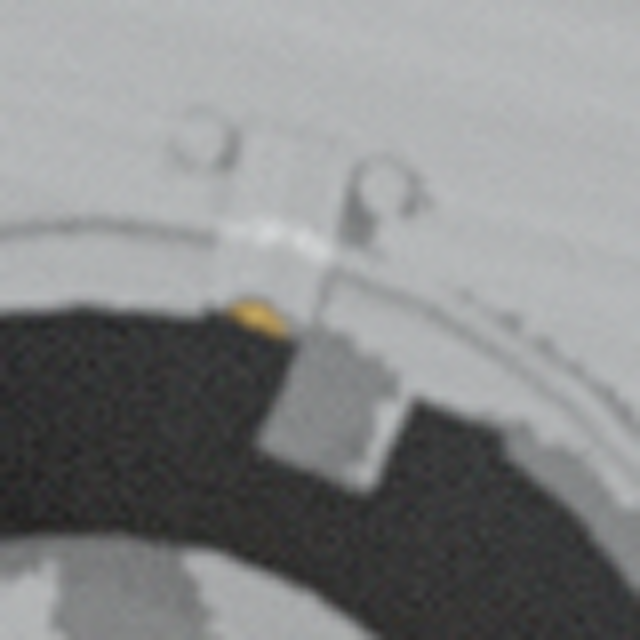

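```bash
python3 - <<'E'
from h import *
f=wrist()
for Cc in [C,np.array([.5796,.1325])]:
  for n,u,z in [("mouthL",(300,340),.106),("mouthR",(410,395),.106),("botL",(262,448),.106),("botR",(365,492),.106),("pinL",(228,312),.101),("pinR",(288,332),.101)]:
    w=ray(f,(255+u[0]/8,110+u[1]/8),z);d=w[:2]-Cc;print(n,np.degrees(np.arctan2(d[1],d[0])).round(2),np.hypot(*d).round(4))
E
```

```text
mouthL -7.58 0.0968
mouthR -17.53 0.0956
botL -7.31 0.0813
botR -18.17 0.0811
pinL -1.58 0.0974
pinR -6.66 0.0968
mouthL -8.51 0.0964
mouthR -18.5 0.0955
botL -8.41 0.0809
botR -19.31 0.081
pinL -2.48 0.0968
pinR -7.59 0.0964
```

Pixel edges put the notch centre at about -12.6° and the pin at about -4.1°, so about 8.4° more is needed. The network points said only about 5°, but its pin estimate would have the pin showing inside the notch, and it isn't there. I'll push on by 8.3° and check.

```bash
python3 - <<'E'
from h import *
movep(at(188,.17),down(8))
move_l(at(188,.119),.08,until_force=8)
move_l(at(198,.119),.07,rot=down(18)); move_l(at(207.3,.119),.04,rot=down(27.3))
print(np.round(get_state()["contact_force"],1))
move_l(at(200,.119),.07,rot=down(20)); move_l(at(200,.17),.15)
movep([.65,.126,.34],down(-80)); f=wrist(); save(f,"w4c.png",(255,110,335,190),8); save(f,"w4.png",scale=1.4); print(get_state()["clock"])
E
```

```text
[-0.2 -0.1 -1.2]
24.5583
```

View pics/w4c.png

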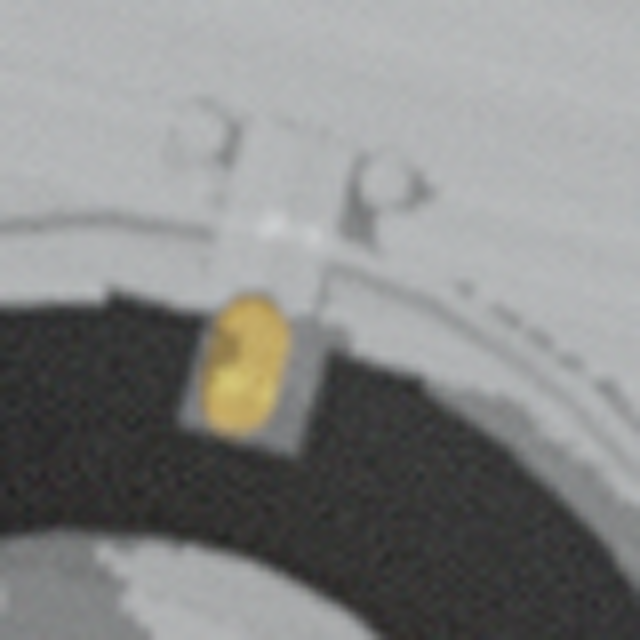

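The pin now shows inside the notch, about 1.5 mm off centre (gaps about 1.6 mm left, 4.5 mm right). I'll nudge 0.9° further, then press down on the ring.

```bash
python3 - <<'E'
from h import *
movep(at(196,.16),down(16))
move_l(at(196,.119),.08,until_force=8)
move_l(at(208.2,.119),.05,rot=down(28.2))
move_l(at(190,.119,.080),.07,rot=down(10))
h=move_l(at(190,.092,.080),.03,until_force=16)
s=get_state(); print(h,s["position"],np.round(s["contact_force"],1))
if h:
    z=s["position"][2]
    move_l(at(190,z-.003,.080),.02,until_force=12); s=get_state(); print(s["position"],np.round(s["contact_force"],1))
move_l(at(190,.17,.080),.15)
movep([.65,.126,.34],down(-80)); f=wrist(); save(f,"w5c.png",(255,110,335,190),8); save(f,"w5.png",scale=1.4); print(get_state()["clock"])
E
```

```text
True [0.50008288 0.11687381 0.09511159] [-4.4 -0.4 15.9]
[0.50006158 0.11687595 0.09463077] [-5.3 -0.6 17. ]
30.7917
```

View pics/w5c.png

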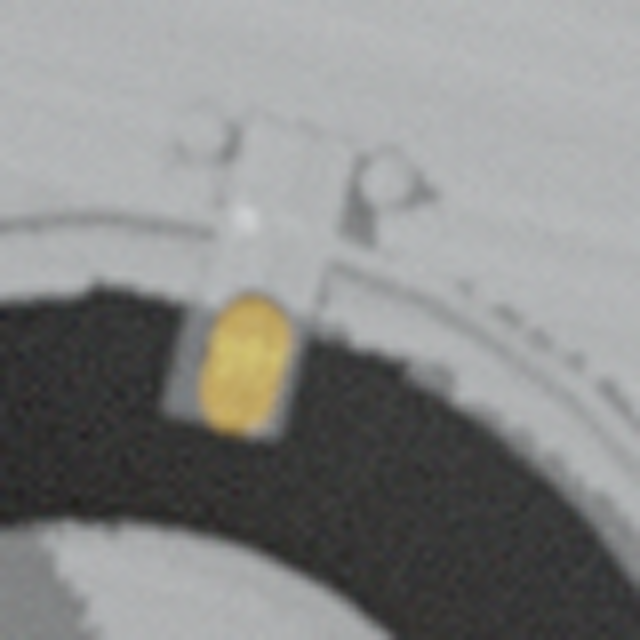

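View pics/w5.png

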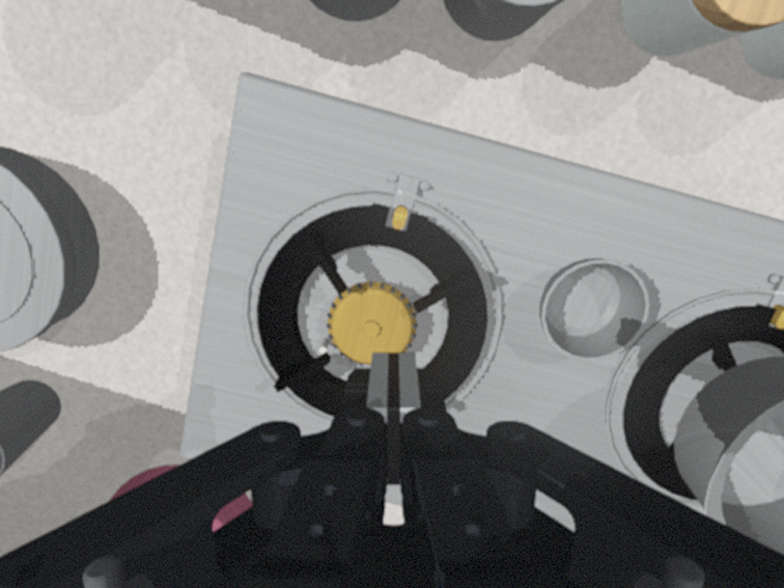

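The pin is centred within about 1 mm in the notch, the ring looks smaller and its side shadow is gone. I'll check the height numerically.

```bash
python3 - <<'E'
from h import *
f=wrist()
for z in (.106,.099): print(z,centre(f,[.5796,.132],z=z,maxrow=245)[2])
img=cv2.imread("pics/w3.png"); f3=dict(f); f3["img"]=cv2.resize(img,(560,420))[...,::-1]; 
f5=dict(f); f5["img"]=cv2.resize(cv2.imread("pics/w5.png"),(560,420))[...,::-1]
f4=dict(f); f4["img"]=cv2.resize(cv2.imread("pics/w4.png"),(560,420))[...,::-1]
for g in (f3,f4,f5): print(centre(g,[.5796,.132],z=.106,maxrow=245)[2])
f=grab_frame("scene"); save(f,"s5.png",(140,130,400,330),3); print(centre(f,[.58,.13],z=.106)[2],centre(f,[.58,.13],z=.099)[2])
E
```

```text
0.106 [0.58243926 0.13271564 0.09306568]
0.099 [0.5799533  0.13260631 0.09484629]
[0.57925688 0.13255524 0.09460778]
[0.57973893 0.13263012 0.09487393]
[0.58242302 0.13279401 0.09303818]
[0.58531439 0.12979621 0.09603226] [0.58230961 0.12870438 0.09654883]
```

View pics/s5.png

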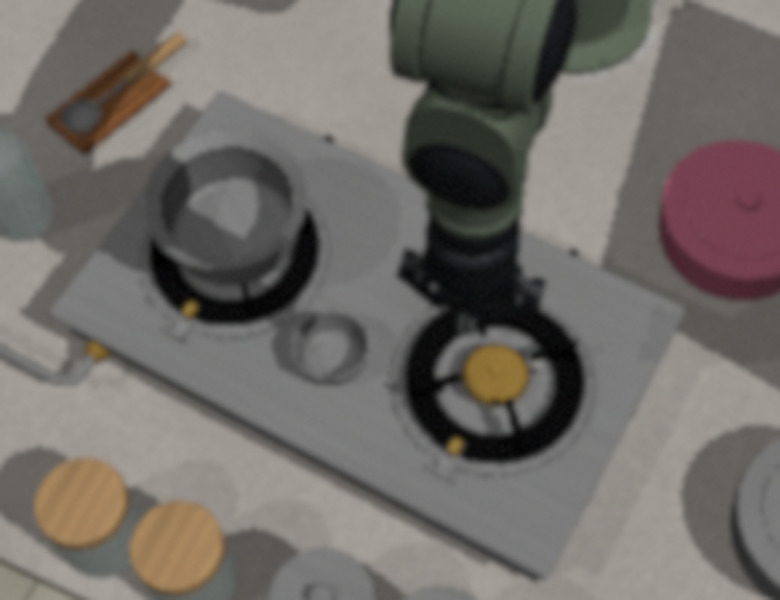

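Apparent ring radius fell by 1.9%, which is about a 7 mm drop. With z = 0.099 the centre returns to its earlier place, so the ring is home. Signing off.

```bash
python3 -c "
from cell import *
s=get_state();print(s['clock'],s['contact_force']);sign_off()"
```

```text
30.8917 [-0.32746372  0.21775965  0.3486839 ]
the job is handed in; nothing more can be done
```

The pan support is turned, pressed home and handed in at 30.9 s on the robot's clock. I pushed one prong about 175° counter-clockwise with the shut fingertips, in three pushes with a look between them. Then I pressed the ring down to a firm stop at about 16 N.

**Last checks:**
- **Notch over pin:** the pin shows inside the notch, off centre by about 1 mm.
- **Fully home:** from the same camera pose, the ring's apparent size fell by 1.9%, which is a drop of about 7 mm.
- **Surroundings:** the patila, katori and spoon rest looked unmoved in the last picture. I did not measure any of the other things or the knobs. The arm was clear of everything, with no contact force.

**What disagreed:**
- **Turn left:** before the second push the networks' points gave about 5° still to go, while the pixel edges gave 8.4°. I used the edges, and the next picture confirmed them.
- **Press height:** the press ended with the fingertip reading about 4 mm lower than the home ring height. I put that down to fingertip shape, give in the arm and calibration, and relied on the camera check instead.

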